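# Fit the fume-extraction ports of an assembly bench

### The arm

A 7-joint arm with a two-finger parallel gripper is mounted at the origin on the work surface. World frame = base frame: x ahead of the robot, y to its left, z up, the work surface at z = 0. Lengths are in m, angles in rad, forces in N, time in s.
With the tool pointing down it reaches from about 0.35 to 0.9 m from the base axis. Payload 19.9 kg.
Tool frame: the origin (TCP) lies at the centre of the arm's flange, where the gripper is bolted on; the fingertips stand 199 mm ahead of it and the grasp point (between the pads) lies 180 mm ahead of it; z points along the fingers, y is the line along which they close (so a half turn about z gives the same grasp; the last joint's range is limited). The gripper opens to 94 mm and grips with 3 to 60 N. Pads are 16 mm wide; open, the fingers measure 119 mm over their backs; the gripper's body (75 mm by 177 mm) begins 78 mm behind the grasp point.
Start: joints at [1.308, 0.417, -0.01, 1.614, 0.005, 1.111, -0.053], TCP at [0.137, -0.61, 0.405] pointing down, gripper open.
Joint ranges: [-2.81, 2.81], [-0.39, 2.02], [-1.27, 1.25], [0.06, 2.57], [-1.19, 4.33], [0.19, 2], [-2.82, 2.82]. Speed limits (rad/s): [1.89, 1.89, 2.39, 2.39, 3.01, 3.01, 3.01].

### API

Orientations are given as [roll, pitch, yaw] about the fixed x, y, z axes, in that order (R = Rz(yaw) Ry(pitch) Rx(roll)).
In Python, from plant import bot gives the robot as it stands.
- The arm moves only by the tool play_rows, never from a script. Its argument "deltas" is a list of rows, each a list of 3 entries, a list of its own where there are three numbers: the shift along the world's x, y, z in m, then the turn, a rotation vector about the world's x, y, z in rad, then the opening, from -1 (shut) to 1 (fully open). A call has 1 to 10 rows; each row is the pose to reach, as a shift and turn from the pose commanded when the call began; what a row does not reach only later rows make up. A row lasts 1/12 s, in which the tool goes at most 41.7 mm and 7.16 degrees, less where a joint would pass 70% of its speed; a pose out of reach is approached as far as the arm can. A call with a gripper value outside its range is refused whole. The fingers move at their own pace and stop on an object; the grip force is fixed at half the most. Time passes only in rows, so rows that repeat a pose let the fingers close. It gives the time, the measured TCP pose, the force, the opening and the grip force at its end, in the units of the state.
- bot.state(): the state, without advancing time (a new reading comes with each control period).
- bot.snapshot(name): name is "scene" or "top"; returns the picture (420x560x3 uint8, blue, green, red); there is no depth.
- bot.camera_model(name): a dict with "fov_y" (degrees; the focal length in pixels is half the picture's height over the tangent of half this angle, whatever the lens; pixels are square), "cx", "cy" (the principal point, pixels), "R" (3x3) and "t" (3): a world point X has camera coordinates R X + t. Camera axes: x right, y down, z forward; pixel columns grow to the right and rows downward; lengths in m; the calibration is good to about 2 mm. A picture is of the moment at which its call begins. camera_model takes no time and is no camera call.
- bot.finish_job(): hands the job in; it is judged then, once.
The state is a dict: "time_s": time; "joint_pos": joint angles; "qvel": joint speeds; "joint_torque": joint torques, N m; "eef_pos": TCP position; "eef_rot": TCP orientation; "force": force on the tool from outside, world axes, zero at the start; "moment": the same for the moment, N m; "width": opening from 0.0 (shut) to 1.0 (fully open); "gripper_force": force on a finger pad.
Only numpy, scipy, OpenCV 4.12 (cv2) and the standard library are available. Lean on these libraries where they do the work, as an engineer would, in place of code of your own. Each camera call takes 0.05 s, during which the arm holds its last target. There are 200 camera calls.

### The job

Build up the fume nozzle on the wide bench port from the bottom, one piece at a time, letting go of each before fitting the next: first the big collar into the port, then the reducer into the collar, then the pointed nozzle into the reducer. Close the narrow port with the knobbed plug, at any moment before, between or after these. Every piece must end upright, fully home and released; leave the screwdriver, the jar and the parts tray where they are.

Things in the scene. Friction and masses are not known exactly. Their poses are not given: they have to be found in the camera images.
- collar: Widest of four loose grey plastic pieces, standing upright: a hollow sleeve open at both ends, 52 mm high. Lower 16 mm is a spigot tapering from 40 mm diameter at the bottom to 52 mm; above it a flat shoulder and a straight round body of 64 mm diameter and 36 mm height, with a 40 mm bore open at the top. Its shoulder rests on the wide port's rim; grip the body above the shoulder. About 100 g. Origin: centre of its underside; z up.
- reducer: Second loose grey sleeve, same form but slimmer, standing upright, 54 mm high: lower 14 mm a spigot tapering from 28 mm diameter at the bottom to 36 mm; above it a shoulder and a straight body of 48 mm diameter and 40 mm height with a 32 mm bore open at the top. Its shoulder rests on the collar's top. About 70 g. Origin: centre of its underside; z up.
- nozzle: Loose grey nozzle, standing upright, 64 mm high: lower 14 mm a spigot tapering from 21 mm diameter at the bottom to 28 mm; then a shoulder and a straight body of 40 mm diameter and 26 mm height; then a cone 24 mm high narrowing to 22 mm diameter, with a black disc (mouth) 16 mm wide at the top. Its shoulder rests on the reducer's top; grip the straight body. About 60 g. Origin: centre of its underside; z up.
- plug: Loose grey blanking plug, standing upright, 50 mm high: lower 14 mm a spigot tapering from 26 mm diameter at the bottom to 36 mm; then a disc of 50 mm diameter, 8 mm thick; on it a plain round knob of 26 mm diameter and 28 mm height, to grip it by. The disc rests on the narrow port's rim. About 50 g. Origin: centre of its underside; z up.
- wide_port: Fixed: grey square plate 104 mm wide and 8 mm thick on the bench with an upright aluminium pipe stub at its centre, 68 mm outside and 56 mm inside diameter, rim 30 mm above the bench, 22 mm deep. Origin: stub axis, at bench height; z up.
- narrow_port: Fixed: the same, smaller: plate 84 mm wide and 8 mm thick, stub 52 mm outside and 40 mm inside diameter, rim 30 mm above the bench, 22 mm deep. Origin: stub axis, at bench height; z up.
- screwdriver: Bystander: screwdriver lying on the bench, about 200 mm long along its own x (handle at -x). Origin: near its middle, on the bench. Leave it alone.
- flux_jar: Bystander: closed jar, 56 mm diameter, 70 mm high, standing. Origin: centre of its underside. Leave it alone.
- parts_tray: Bystander: open cardboard-brown tray 70 x 130 x 30 mm with one divider, on the bench beyond the ports. Origin: centre of its underside. Leave it alone.

How it is judged:
By the outcome, as a careful person would: the job done as asked, in the order asked, and still so for the second after the job is handed in, with the robot touching nothing.
It also fails if it takes over 96 s, if anything falls off the work surface, if the arm or the gripper's body presses on something with over 40 N, if the wrist force passes 120 N, or if a joint passes its speed limit or range.

## Working session

There is one attempt and no reset: what is moved stays moved. The work goes in short steps, Python scripts to look and compute and a tool call to move; the robot and the scene stay as the last step left them, time stands still between calls to the robot, and variables do not carry over. Pictures are saved under pics/ and viewed, at most 14 in all, crops included, and the job is handed in when it is done.

Besides the shell and the picture viewer there is one more tool, called after "Call:" in YAML: its name, and indented under it one key for each argument. play_rows: Moves the arm, as the interface text tells. Its arguments: {"type":"object","properties":{"deltas":{"type":"array"}},"required":["deltas"]}

```bash
mkdir -p pics; ls; python3 - <<'E'
from plant import bot
import cv2
s=bot.state();print({k:s[k] for k in('time_s','eef_pos','eef_rot','width','force')})
for n in('scene','top'):
    cv2.imwrite(f'pics/{n}0.png',bot.snapshot(n));m=bot.camera_model(n);print(n,m)
E
```

```text
pics
{'time_s': 0.0, 'eef_pos': array([ 0.13745696, -0.60956983,  0.40401193]), 'eef_rot': array([-3.14036754e+00,  9.41256043e-05,  2.21787776e-01]), 'width': 0.9995865533560062, 'force': array([-0.85331744,  0.02874017, -0.48706317])}
scene {'fov_y': 48.858131307339434, 'cx': 272.84249631687834, 'cy': 209.93935388820967, 'R': array([[-0.18846873,  0.98205429,  0.00699395],
       [ 0.70449092,  0.14015564, -0.69573626],
       [-0.68423102, -0.12619736, -0.71826328]]), 't': array([ 0.1172926 , -0.38892798,  1.52831904])}
top {'fov_y': 49.86602256397521, 'cx': 276.82075053453616, 'cy': 206.27398030696415, 'R': array([[ 0.01851229, -0.99975573, -0.01207335],
       [-0.99788676, -0.01772276, -0.0625133 ],
       [ 0.06228406,  0.0132051 , -0.9979711 ]]), 't': array([7.47107900e-04, 5.74347636e-01, 1.32317429e+00])}
```

View pics/scene0.png

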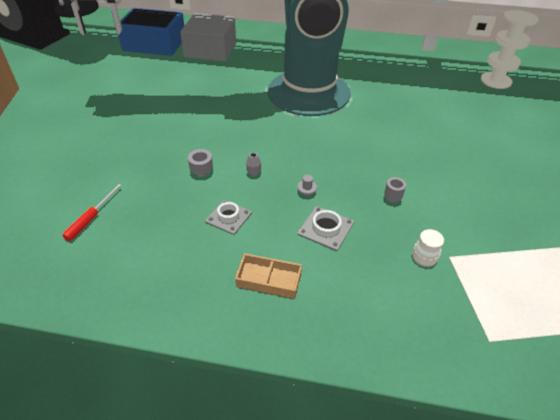

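View pics/top0.png

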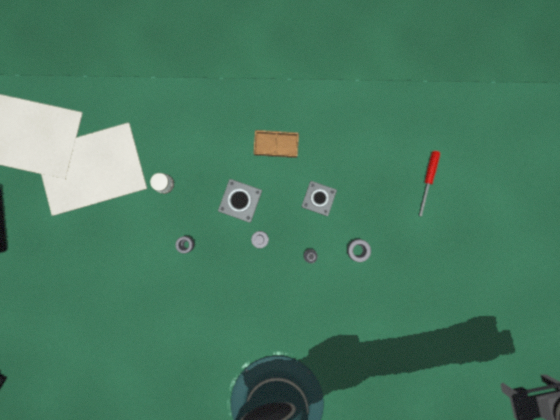

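The scene view shows collar (200,163), nozzle (254,165), plug (307,186), reducer (396,190), narrow port (229,213), wide port (327,224), jar (428,248), tray (269,275), screwdriver (92,212). The top view shows collar (360,251), nozzle (311,256), plug (260,240), reducer (185,245), wide port (240,200), narrow port (320,198).

```bash
cat > h.py <<'E'
import numpy as np, cv2
from plant import bot
def cam(n):
    m=bot.camera_model(n); f=210/np.tan(np.radians(m['fov_y']/2)); R=np.array(m['R']); return f,m['cx'],m['cy'],R,np.array(m['t'])
def ray(n,u,v):
    f,cx,cy,R,t=cam(n); d=R.T@np.array([(u-cx)/f,(v-cy)/f,1]); return -R.T@t,d/np.linalg.norm(d)
def plane(n,u,v,z):
    c,d=ray(n,u,v); return c+d*(z-c[2])/d[2]
def proj(n,X):
    f,cx,cy,R,t=cam(n); p=R@np.array(X)+t; return np.array([f*p[0]/p[2]+cx,f*p[1]/p[2]+cy])
def tri(a,b):
    (c1,d1),(c2,d2)=ray('scene',*a),ray('top',*b)
    s=np.linalg.lstsq(np.c_[d1,-d2],c2-c1,rcond=None)[0]; p,q=c1+s[0]*d1,c2+s[1]*d2
    return (p+q)/2,np.linalg.norm(p-q)
def blobs(im,amin=60):
    b,g,r=[im[...,i].astype(int) for i in range(3)]
    m=((g<1.35*np.maximum(r,b))&(np.maximum(r,b)>25)).astype(np.uint8)
    m=cv2.morphologyEx(m,cv2.MORPH_CLOSE,np.ones((3,3)))
    cs,_=cv2.findContours(m,cv2.RETR_EXTERNAL,cv2.CHAIN_APPROX_NONE)
    out=[]
    for c in cs:
        if amin<cv2.contourArea(c)<3000:
            k=np.zeros_like(m); cv2.drawContours(k,[c],-1,1,-1); y,x=np.nonzero(k); out.append((x.mean(),y.mean(),len(x),c))
    return out
E
python3 - <<'E'
from h import *
A={'collar':((200,163),(360,251)),'nozzle':((254,165),(311,256)),'plug':((307,186),(260,240)),'reducer':((396,190),(185,245)),'wide':((327,228),(240,200)),'narrow':((229,216),(320,198)),'jar':((428,248),(162,183)),'tray':((269,275),(277,144)),'driver':((92,212),(429,183))}
B={}
for n in('scene','top'):
    im=cv2.imread(f'pics/{n}0.png');B[n]=blobs(im)
    # bright rim of the ports
for k,(a,b) in A.items():
    p=min(B['scene'],key=lambda q:np.hypot(q[0]-a[0],q[1]-a[1]));q=min(B['top'],key=lambda q:np.hypot(q[0]-b[0],q[1]-b[1]))
    X,e=tri(p[:2],q[:2]); print(k,np.round(p[:3],1),np.round(q[:3],1),X.round(4),'gap',round(e,4),cv2.boundingRect(p[3]),cv2.boundingRect(q[3]))
E
python3 - <<'E'
import sys;sys.path.insert(0,'.')
from h import *
# port rims: bright contour -> hull ellipse at z=.03
for n,P in(('scene',((327,223),(229,212))),('top',((240,200),(320,198)))):
    im=cv2.imread(f'pics/{n}0.png').min(2)
    for u,v in P:
        c=im[v-22:v+22,u-22:u+22]; m=(c>170).astype(np.uint8); m=cv2.morphologyEx(m,cv2.MORPH_CLOSE,np.ones((3,3)))
        cs,_=cv2.findContours(m,cv2.RETR_EXTERNAL,cv2.CHAIN_APPROX_NONE); k=cv2.convexHull(max(cs,key=len))
        e=cv2.fitEllipse(k); w=(e[0][0]+u-22,e[0][1]+v-22); print(n,np.round(w,1),np.round(e[1],1),plane(n,*w,.03).round(4))
E
```

```text
scene [322.  224.2] [28.2 38.6] [0.6064 0.1134 0.03  ]
scene [227.6 209.4] [15.8 22.5] [ 0.6028 -0.1145  0.03  ]
top [238.8 199.7] [22.7 22.8] [0.591  0.1235 0.03  ]
top [319.5 197.4] [16.9 17.3] [ 0.6019 -0.1141  0.03  ]Traceback (most recent call last):
  File "<stdin>", line 8, in <module>
ValueError: min() iterable argument is empty
```

```bash
python3 - <<'E'
import cv2,numpy as np
t=cv2.imread('pics/top0.png')[165:275,145:385];s=cv2.imread('pics/scene0.png')[140:250,180:420]
cv2.imwrite('pics/c0.png',np.vstack([cv2.resize(i,None,fx=2.7,fy=2.7,interpolation=cv2.INTER_NEAREST) for i in(t,s)]))
E
```

```text
(no output)
```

View pics/c0.png

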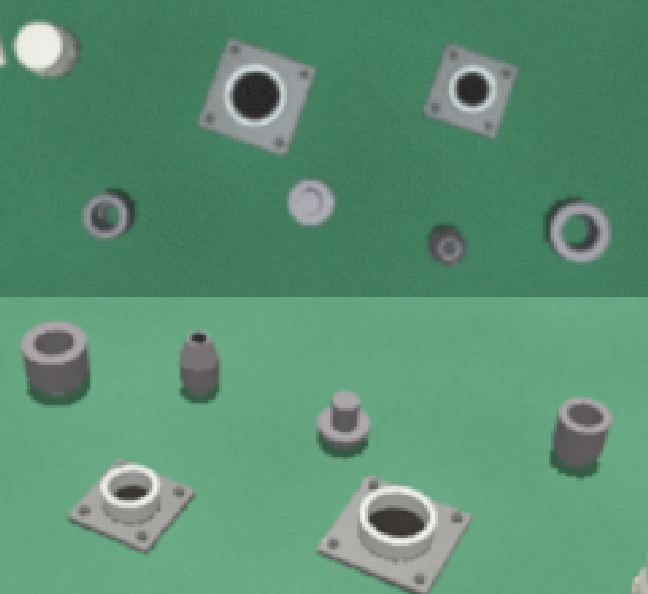

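The crop shows clear rings: in top pixels, collar top ring (359.8,250.6), reducer ring (184.3,244.6), plug disc (260.2,239.8) and nozzle tip (311.3,256). Both port rims are clear too.

```bash
python3 - <<'E'
import re
s=open('h.py').read()
s=re.sub(r"    b,g,r=.*\n    m=\(\(g.*\n","    h=cv2.cvtColor(cv2.GaussianBlur(im,(3,3),0),cv2.COLOR_BGR2HSV); m=((h[...,1]<70)|(h[...,0]<35)|(h[...,0]>110)).astype(np.uint8)\n",s)
open('h.py','w').write(s)
E
python3 - <<'E'
from h import *
A={'collar':((200,163),(360,251)),'nozzle':((254,165),(311,256)),'plug':((307,186),(260,240)),'reducer':((396,190),(185,245)),'wide':((327,228),(240,200)),'narrow':((229,216),(320,198))}
I={n:cv2.imread(f'pics/{n}0.png') for n in('scene','top')}
for n,p in(('scene',(100,150)),('scene',(200,170)),('top',(300,300)),('top',(311,252)),('top',(350,258))): print(n,p,cv2.cvtColor(I[n],cv2.COLOR_BGR2HSV)[p[1],p[0]])
B={n:blobs(I[n]) for n in I}; print({n:len(B[n]) for n in B})
for k,(a,b) in A.items():
    p=min(B['scene'],key=lambda q:np.hypot(q[0]-a[0],q[1]-a[1]));q=min(B['top'],key=lambda q:np.hypot(q[0]-b[0],q[1]-b[1]))
    X,e=tri(p[:2],q[:2]); print(k,np.round(p[:3],1),np.round(q[:3],1),X.round(4),'gap',round(e,4),cv2.boundingRect(p[3]),cv2.boundingRect(q[3]))
for k,u,v,z in(('collar',359.8,250.6,.052),('reducer',184.3,244.6,.054),('plugdisc',260.2,239.8,.022),('plugknob',259.1,239,.05),('nozzle',311.3,256.1,.064)): print(k,plane('top',u,v,z).round(4))
# dark bores at rim
for n,P in(('scene',((327,223),(229,212))),('top',((240,200),(320,198)))):
    im=I[n]
    for u,v in P:
        m=(im[v-22:v+22,u-22:u+22].min(2)>175 if n=='top' else im[v-22:v+22,u-22:u+22].min(2)>200).astype(np.uint8)
        m=cv2.morphologyEx(m,cv2.MORPH_OPEN,np.ones((1,1)))
        num,l,st,ce=cv2.connectedComponentsWithStats(m,connectivity=8); i=1+st[1:,4].argmax()
        x,y,w,h=st[i,:4]; print(n,'rim bbox',x+u-22,y+v-22,w,h,plane(n,x+u-22+(w-1)/2,y+v-22+(h-1)/2,.03).round(4))
E
```

```text
scene (100, 150) [ 73 100 163]
scene (200, 170) [165  11  95]
top (300, 300) [ 75 122 128]
top (311, 252) [120  10 102]
top (350, 258) [ 75  83 113]
{'scene': 11, 'top': 13}
collar [200.  161.7 587. ] [358.8 250.1 444. ] [ 0.4498 -0.2299  0.0338] gap 0.0001 (187, 148, 26, 29) (347, 239, 24, 24)
nozzle [253.2 164.  300. ] [310.  255.6 151. ] [ 0.4312 -0.0891  0.0341] gap 0.0014 (246, 152, 15, 25) (304, 249, 13, 14)
plug [306.8 185.4 333. ] [259.5 239.3 257. ] [0.4757 0.06   0.0247] gap 0.0003 (297, 174, 21, 23) (251, 231, 18, 18)
reducer [394.6 188.9 458. ] [184.2 244.2 265. ] [0.4573 0.2786 0.0356] gap 0.0017 (384, 177, 23, 26) (175, 236, 19, 18)
wide [ 325.9  227.5 1571. ] [ 239.6  200.3 1241. ] [0.5913 0.1233 0.0042] gap 0.0005 (297, 206, 58, 45) (218, 179, 44, 43)
narrow [228.2 216.4 985. ] [318.7 198.  818. ] [ 0.6022 -0.1143  0.0051] gap 0.0011 (205, 200, 47, 35) (302, 181, 35, 35)
collar [ 0.4489 -0.2297  0.052 ]
reducer [0.4566 0.2752 0.054 ]
plugdisc [0.4741 0.0583 0.022 ]
plugknob [0.4767 0.0601 0.05  ]
nozzle [ 0.4311 -0.0901  0.064 ]
scene rim bbox 313 210 28 22 [0.5926 0.1224 0.03  ]
scene rim bbox 217 202 22 16 [ 0.603  -0.1146  0.03  ]
top rim bbox 228 189 23 22 [0.5915 0.1229 0.03  ]
top rim bbox 311 189 17 17 [ 0.603  -0.1126  0.03  ]
```

Both views agree to about 2 mm, and heights and sizes match. Positions: collar (0.449,-0.230), nozzle (0.431,-0.090), plug (0.476,0.060), reducer (0.457,0.277), wide port (0.592,0.123), narrow port (0.603,-0.114). Starting with the collar.

Call:
play_rows:
  deltas:
    - [[0.03,0.037,0],[0,0,0],1]
    - [[0.06,0.073,0],[0,0,0],1]
    - [[0.09,0.11,0],[0,0,0],1]
    - [[0.12,0.146,0],[0,0,0],1]
    - [[0.15,0.183,0],[0,0,0],1]
    - [[0.18,0.22,0],[0,0,0],1]
    - [[0.21,0.256,0],[0,0,0],1]
    - [[0.24,0.293,0],[0,0,0],1]
    - [[0.26,0.317,0],[0,0,0],1]
    - [[0.28,0.341,0],[0,0,0],1]

```text
time_s: 0.93
eef_pos: [0.4026, -0.2857, 0.4047]
eef_rot: [3.142, 0.0, 0.222]
force: [1.3, -1.3, 0.1]
width: 1.002
gripper_force: 0.0
```

Call:
play_rows:
  deltas:
    - [[0.016,0.02,0],[0,0,0],1]
    - [[0.032,0.039,0],[0,0,0],1]
    - [[0.032,0.039,-0.03],[0,0,0],1]
    - [[0.032,0.039,-0.06],[0,0,0],1]
    - [[0.032,0.039,-0.09],[0,0,0],1]
    - [[0.032,0.039,-0.12],[0,0,0],1]
    - [[0.032,0.039,-0.145],[0,0,0],1]
    - [[0.032,0.039,-0.165],[0,0,0],1]
    - [[0.032,0.039,-0.18],[0,0,0],1]
    - [[0.032,0.039,-0.184],[0,0,0],1]

```text
time_s: 1.77
eef_pos: [0.4331, -0.2482, 0.2183]
eef_rot: [-3.139, 0.003, 0.222]
force: [-0.3, 0.2, -0.0]
width: 1.003
gripper_force: 0.0
```

Call:
play_rows:
  deltas:
    - [[0,0,0],[0,0,0],1]
    - [[0,0,0],[0,0,0],-1]
    - [[0,0,0],[0,0,0],-1]
    - [[0,0,0],[0,0,0],-1]
    - [[0,0,0],[0,0,0],-1]
    - [[0,0,0],[0,0,0],-1]
    - [[0,0,0],[0,0,0],-1]
    - [[0,0,0],[0,0,0],-1]
    - [[0,0,0],[0,0,0],-1]

```text
time_s: 2.52
eef_pos: [0.4339, -0.2486, 0.2208]
eef_rot: [3.141, -0.0, 0.222]
force: [-0.9, 0.8, 3.6]
width: 0.586
gripper_force: 28.4
```

The commanded pose lagged my assumption: the grasp is about 20 mm off centre. I'll release, rise and look.

Call:
play_rows:
  deltas:
    - [[0,0,0],[0,0,0],1]
    - [[0,0,0],[0,0,0],1]
    - [[0,0,0],[0,0,0],1]
    - [[0,0,0],[0,0,0],1]
    - [[0,0,0],[0,0,0],1]
    - [[0,0,0.03],[0,0,0],1]
    - [[0,0,0.06],[0,0,0],1]
    - [[0,0,0.09],[0,0,0],1]
    - [[0,0,0.12],[0,0,0],1]
    - [[0,0,0.12],[0,0,0],1]

```text
time_s: 3.35
eef_pos: [0.4349, -0.249, 0.3457]
eef_rot: [3.137, -0.005, 0.222]
force: [1.0, -0.0, 0.7]
width: 1.001
gripper_force: 0.0
```

```bash
python3 - <<'E'
from h import *
print(bot.state()['eef_pos'])
I={n:bot.snapshot(n) for n in('scene','top')}
t=I['top'][205:285,320:430];s=I['scene'][110:190,150:260]
cv2.imwrite('pics/c1.png',np.hstack([cv2.resize(i,None,fx=3.6,fy=3.6,interpolation=cv2.INTER_NEAREST) for i in(t,s)]))
E
```

```text
[ 0.43485568 -0.24896277  0.34566491]
```

View pics/c1.png

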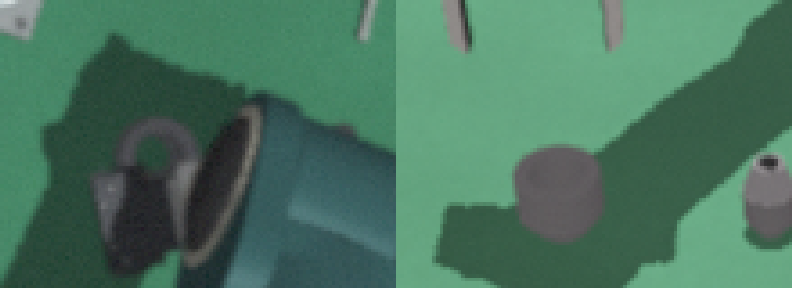

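The collar still stands upright at scene pixels x 183–208, y 150–177, shifted about 4 px. Re-measuring it.

```bash
python3 - <<'E'
from h import *
im=bot.snapshot('scene'); h=cv2.cvtColor(cv2.GaussianBlur(im,(3,3),0),cv2.COLOR_BGR2HSV)
m=((h[...,1]<70)|(h[...,0]<35)|(h[...,0]>110)).astype(np.uint8); n,l,st,ce=cv2.connectedComponentsWithStats(m)
for i in range(1,n):
    if np.hypot(*(ce[i]-[195.6,163.6]))<12 and st[i,4]>100: print(st[i],ce[i],plane('scene',*ce[i],.0325).round(4))
print('before',plane('scene',200,161.7,.0325))
print(bot.state()['eef_pos'])
E
```

```text
[182 150  26  28 586] [194.76279863 163.09385666] [ 0.4565 -0.2424  0.0325]
before [ 0.44824933 -0.2305589   0.0325    ]
[ 0.4336426  -0.24857353  0.34040105]
```

Call:
play_rows:
  deltas:
    - [[0.012,0.004,0],[0,0,0],1]
    - [[0.022,0.0065,0],[0,0,0],1]
    - [[0.022,0.0065,-0.03],[0,0,0],1]
    - [[0.022,0.0065,-0.06],[0,0,0],1]
    - [[0.022,0.0065,-0.085],[0,0,0],1]
    - [[0.022,0.0065,-0.105],[0,0,0],1]
    - [[0.022,0.0065,-0.12],[0,0,0],1]
    - [[0.022,0.0065,-0.12],[0,0,0],1]
    - [[0.022,0.0065,-0.12],[0,0,0],1]

```text
time_s: 4.25
eef_pos: [0.4563, -0.2415, 0.2197]
eef_rot: [-3.14, 0.001, 0.223]
force: [1.0, 0.0, 1.0]
width: 1.0
gripper_force: 0.0
```

Call:
play_rows:
  deltas:
    - [[0,0,0],[0,0,0],-1]
    - [[0,0,0],[0,0,0],-1]
    - [[0,0,0],[0,0,0],-1]
    - [[0,0,0],[0,0,0],-1]
    - [[0,0,0],[0,0,0],-1]
    - [[0,0,0],[0,0,0],-1]
    - [[0,0,0],[0,0,0],-1]
    - [[0,0,0],[0,0,0],-1]

```text
time_s: 4.92
eef_pos: [0.456, -0.2422, 0.221]
eef_rot: [3.141, -0.001, 0.222]
force: [-1.8, -0.9, 6.0]
width: 0.681
gripper_force: 30.0
```

Opening 0.681 × 94 = 64 mm, so the collar is gripped centrally. Lifting and carrying.

Call:
play_rows:
  deltas:
    - [[0,0,0.03],[0,0,0],-1]
    - [[0,0,0.06],[0,0,0],-1]
    - [[0,0,0.09],[0,0,0],-1]
    - [[0.01,0.027,0.12],[0,0,0],-1]
    - [[0.02,0.054,0.12],[0,0,0],-1]
    - [[0.03,0.081,0.12],[0,0,0],-1]
    - [[0.04,0.108,0.12],[0,0,0],-1]
    - [[0.05,0.135,0.12],[0,0,0],-1]
    - [[0.06,0.162,0.12],[0,0,0],-1]
    - [[0.068,0.183,0.12],[0,0,0],-1]

```text
time_s: 5.75
eef_pos: [0.5242, -0.0569, 0.3407]
eef_rot: [-3.141, -0.0, 0.223]
force: [0.3, -0.5, -1.1]
width: 0.682
gripper_force: 30.0
```

Call:
play_rows:
  deltas:
    - [[0.01,0.027,0],[0,0,0],-1]
    - [[0.02,0.054,0],[0,0,0],-1]
    - [[0.03,0.081,0],[0,0,0],-1]
    - [[0.04,0.108,0],[0,0,0],-1]
    - [[0.05,0.135,0],[0,0,0],-1]
    - [[0.06,0.162,0],[0,0,0],-1]
    - [[0.068,0.182,0],[0,0,0],-1]
    - [[0.068,0.182,0],[0,0,0],-1]
    - [[0.068,0.182,0],[0,0,0],-1]

```text
time_s: 6.5
eef_pos: [0.5917, 0.124, 0.3402]
eef_rot: [-3.141, 0.001, 0.224]
force: [0.5, -0.6, -0.9]
width: 0.685
gripper_force: 30.0
```

Call:
play_rows:
  deltas:
    - [[0,0,-0.03],[0,0,0],-1]
    - [[0,0,-0.06],[0,0,0],-1]
    - [[0,0,-0.075],[0,0,0],-1]
    - [[0,0,-0.085],[0,0,0],-1]
    - [[0,0,-0.09],[0,0,0],-1]
    - [[0,0,-0.095],[0,0,0],-1]
    - [[0,0,-0.1],[0,0,0],-1]
    - [[0,0,-0.1],[0,0,0],-1]

```text
time_s: 7.17
eef_pos: [0.5919, 0.1227, 0.2405]
eef_rot: [3.142, -0.0, 0.222]
force: [0.1, 0.3, -1.0]
width: 0.68
gripper_force: 30.0
```

No contact force. Lowering the last 6 mm.

Call:
play_rows:
  deltas:
    - [[0,0,-0.002],[0,0,0],-1]
    - [[0,0,-0.004],[0,0,0],-1]
    - [[0,0,-0.006],[0,0,0],-1]
    - [[0,0,-0.006],[0,0,0],-1]

```text
time_s: 7.5
eef_pos: [0.5921, 0.123, 0.2352]
eef_rot: [3.141, -0.001, 0.222]
force: [-1.7, -1.0, 4.4]
width: 0.679
gripper_force: 30.0
```

Call:
play_rows:
  deltas:
    - [[0,0,0],[0,0,0],1]
    - [[0,0,0],[0,0,0],1]
    - [[0,0,0],[0,0,0],1]
    - [[0,0,0],[0,0,0],1]
    - [[0,0,0.02],[0,0,0],1]
    - [[0,0,0.05],[0,0,0],1]
    - [[0,0,0.08],[0,0,0],1]
    - [[0,0,0.11],[0,0,0],1]
    - [[0,0,0.11],[0,0,0],1]

```text
time_s: 8.25
eef_pos: [0.5928, 0.1235, 0.3503]
eef_rot: [3.141, -0.007, 0.222]
force: [0.1, 0.5, 0.2]
width: 1.0
gripper_force: 0.0
```

Call:
play_rows:
  deltas:
    - [[-0.02,0.023,0],[0,0,0],1]
    - [[-0.04,0.046,0],[0,0,0],1]
    - [[-0.06,0.068,0],[0,0,0],1]
    - [[-0.08,0.091,0],[0,0,0],1]
    - [[-0.1,0.114,0],[0,0,0],1]
    - [[-0.12,0.137,0],[0,0,0],1]
    - [[-0.135,0.154,0],[0,0,0],1]
    - [[-0.135,0.154,0],[0,0,0],1]
    - [[-0.135,0.154,0],[0,0,0],1]

```text
time_s: 9.0
eef_pos: [0.4562, 0.2777, 0.3447]
eef_rot: [-3.141, -0.0, 0.224]
force: [0.4, -0.9, 0.8]
width: 0.998
gripper_force: 0.0
```

```bash
python3 - <<'E'
from h import *
print(bot.state()['eef_pos'])
im=bot.snapshot('scene')
h=cv2.cvtColor(cv2.GaussianBlur(im,(3,3),0),cv2.COLOR_BGR2HSV)
m=((h[...,1]<70)|(h[...,0]<35)|(h[...,0]>110)).astype(np.uint8); n,l,st,ce=cv2.connectedComponentsWithStats(m)
for i in range(1,n):
    if 100<st[i,4]<3000: print(st[i],ce[i].round(1))
print('expected reducer mid',proj('scene',[.457,.277,.033]),'collar top centre',proj('scene',[.592,.123,.066]))
cv2.imwrite('pics/c2.png',cv2.resize(im[130:270,250:450],None,fx=3.6,fy=3.6,interpolation=cv2.INTER_NEAREST))
E
```

```text
[0.45620751 0.27769302 0.34467263]
[  0  45  20  71 754] [ 6.3 82.2]
[282  71  59  23 423] [309.5  85.7]
[246 152  15  25 303] [253.2 164. ]
[297 174  21  23 335] [306.8 185.3]
[384 177  22  26 448] [394.4 189.5]
[ 61 184  60  58 735] [ 85.1 218.3]
[205 200  47  35 989] [228.2 216.4]
[ 297  200   58   51 1791] [326.5 224.8]
[412 228  33  40 965] [428.  247.5]
[ 234  252   69   47 2305] [268.3 275.2]
expected reducer mid [394.08876479 189.51528558] collar top centre [328.20486548 209.70006751]
```

View pics/c2.png

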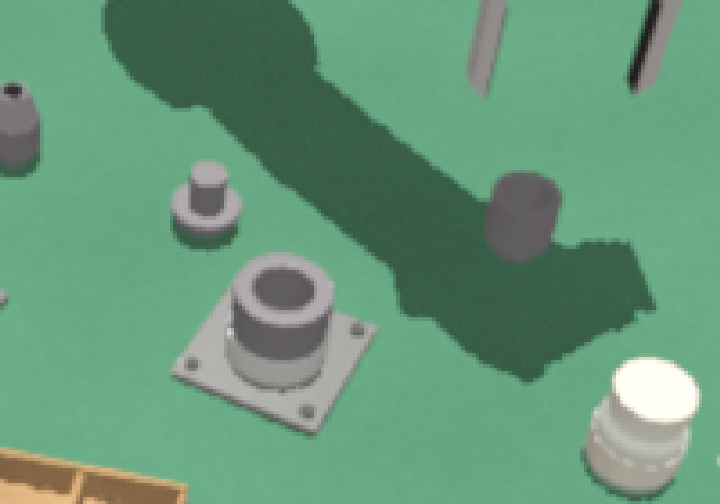

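The collar sits home and upright, ring at scene (328,210.5) against an expected (328,209.7). The reducer is where expected, at (394,189.5). Descending on it.

Call:
play_rows:
  deltas:
    - [[0,0,-0.03],[0,0,0],1]
    - [[0,0,-0.06],[0,0,0],1]
    - [[0,0,-0.085],[0,0,0],1]
    - [[0,0,-0.105],[0,0,0],1]
    - [[0,0,-0.12],[0,0,0],1]
    - [[0,0,-0.128],[0,0,0],1]
    - [[0,0,-0.128],[0,0,0],1]
    - [[0,0,-0.128],[0,0,0],1]

```text
time_s: 9.72
eef_pos: [0.4573, 0.2765, 0.2169]
eef_rot: [3.142, 0.0, 0.221]
force: [0.2, 0.9, -0.3]
width: 1.001
gripper_force: 0.0
```

Call:
play_rows:
  deltas:
    - [[0,0,0],[0,0,0],-1]
    - [[0,0,0],[0,0,0],-1]
    - [[0,0,0],[0,0,0],-1]
    - [[0,0,0],[0,0,0],-1]
    - [[0,0,0],[0,0,0],-1]
    - [[0,0,0],[0,0,0],-1]
    - [[0,0,0],[0,0,0],-1]
    - [[0,0,0],[0,0,0],-1]
    - [[0,0,0],[0,0,0],-1]
    - [[0,0,0],[0,0,0],-1]

```text
time_s: 10.55
eef_pos: [0.4569, 0.2769, 0.2167]
eef_rot: [-3.142, -0.0, 0.222]
force: [-0.3, -0.5, 1.6]
width: 0.511
gripper_force: 30.0
```

Call:
play_rows:
  deltas:
    - [[0,0,0.03],[0,0,0],-1]
    - [[0,0,0.06],[0,0,0],-1]
    - [[0,0,0.09],[0,0,0],-1]
    - [[0,0,0.12],[0,0,0],-1]
    - [[0.02,-0.023,0.13],[0,0,0],-1]
    - [[0.04,-0.046,0.13],[0,0,0],-1]
    - [[0.06,-0.068,0.13],[0,0,0],-1]
    - [[0.08,-0.091,0.13],[0,0,0],-1]
    - [[0.1,-0.114,0.13],[0,0,0],-1]
    - [[0.12,-0.137,0.13],[0,0,0],-1]

```text
time_s: 11.38
eef_pos: [0.5775, 0.1386, 0.3466]
eef_rot: [3.142, 0.0, 0.222]
force: [0.4, 1.0, -0.5]
width: 0.511
gripper_force: 30.0
```

Call:
play_rows:
  deltas:
    - [[0.015,-0.017,0],[0,0,0],-1]
    - [[0.015,-0.017,0],[0,0,0],-1]
    - [[0.015,-0.017,-0.03],[0,0,0],-1]
    - [[0.015,-0.017,-0.05],[0,0,0],-1]
    - [[0.015,-0.017,-0.06],[0,0,0],-1]
    - [[0.015,-0.017,-0.065],[0,0,0],-1]
    - [[0.015,-0.017,-0.07],[0,0,0],-1]
    - [[0.015,-0.017,-0.07],[0,0,0],-1]

```text
time_s: 12.05
eef_pos: [0.5918, 0.1231, 0.2766]
eef_rot: [-3.141, 0.0, 0.222]
force: [-0.2, -0.1, -0.4]
width: 0.511
gripper_force: 30.0
```

Call:
play_rows:
  deltas:
    - [[0,0,-0.002],[0,0,0],-1]
    - [[0,0,-0.004],[0,0,0],-1]
    - [[0,0,-0.006],[0,0,0],-1]
    - [[0,0,-0.0075],[0,0,0],-1]
    - [[0,0,-0.0075],[0,0,0],-1]

```text
time_s: 12.47
eef_pos: [0.5918, 0.1229, 0.269]
eef_rot: [-3.142, 0.0, 0.222]
force: [0.5, -0.1, -1.4]
width: 0.512
gripper_force: 30.0
```

Call:
play_rows:
  deltas:
    - [[0,0,0],[0,0,0],1]
    - [[0,0,0],[0,0,0],1]
    - [[0,0,0],[0,0,0],1]
    - [[0,0,0],[0,0,0],1]
    - [[0,0,0],[0,0,0],1]
    - [[0,0,0.02],[0,0,0],1]
    - [[0,0,0.05],[0,0,0],1]
    - [[0,0,0.08],[0,0,0],1]
    - [[0,0,0.11],[0,0,0],1]
    - [[0,0,0.11],[0,0,0],1]

```text
time_s: 13.3
eef_pos: [0.5927, 0.1235, 0.3849]
eef_rot: [3.141, -0.007, 0.222]
force: [0.5, 0.1, 1.1]
width: 1.0
gripper_force: 0.0
```

Call:
play_rows:
  deltas:
    - [[-0.018,-0.024,0],[0,0,0],1]
    - [[-0.036,-0.048,0],[0,0,0],1]
    - [[-0.054,-0.071,0],[0,0,0],1]
    - [[-0.072,-0.095,0],[0,0,0],1]
    - [[-0.09,-0.119,0],[0,0,0],1]
    - [[-0.108,-0.143,0],[0,0,0],1]
    - [[-0.126,-0.167,0],[0,0,0],1]
    - [[-0.144,-0.19,0],[0,0,0],1]
    - [[-0.161,-0.212,0],[0,0,0],1]
    - [[-0.161,-0.212,0],[0,0,0],1]

```text
time_s: 14.13
eef_pos: [0.4283, -0.0926, 0.379]
eef_rot: [3.141, 0.001, 0.217]
force: [-0.1, -0.4, 0.9]
width: 0.997
gripper_force: 0.0
```

```bash
python3 - <<'E'
from h import *
im=bot.snapshot('scene');print(bot.state()['eef_pos'])
h=cv2.cvtColor(cv2.GaussianBlur(im,(3,3),0),cv2.COLOR_BGR2HSV)
m=((h[...,1]<70)|(h[...,0]<35)|(h[...,0]>110)).astype(np.uint8); n,l,st,ce=cv2.connectedComponentsWithStats(m)
for i in range(1,n):
    if 100<st[i,4]<3000: print(st[i],ce[i].round(1))
print('nozzle mid',proj('scene',[.431,-.0895,.033]),'reducer top centre',proj('scene',[.592,.123,.106]))
cv2.imwrite('pics/c3.png',cv2.resize(im[130:250,220:380],None,fx=4.5,fy=4.5,interpolation=cv2.INTER_NEAREST))
E
```

```text
[ 0.42966766 -0.09085615  0.37926942]
[269   0  10  23 201] [273.3  11.3]
[256  11  11  16 153] [261.2  18.3]
[  0  45  20  71 754] [ 6.2 82.3]
[246 152  16  25 312] [253.4 164.2]
[297 174  21  22 334] [306.8 185.3]
[ 61 184  60  58 735] [ 85.1 218.3]
[ 297  190   58   61 2006] [326.9 221.7]
[205 200  47  35 984] [228.2 216.4]
[412 228  33  40 965] [428.  247.5]
[ 234  252   69   47 2302] [268.3 275.2]
nozzle mid [253.3046322  164.20163569] reducer top centre [329.87211454 197.22138982]
```

View pics/c3.png

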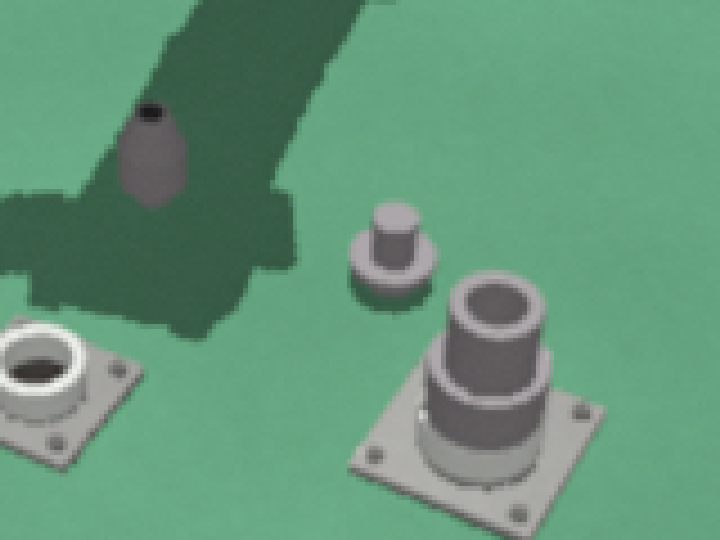

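The reducer is home, ring at (330.4,198) against an expected (329.9,197). The nozzle is at (253.4,164.2) as expected. Descending on the nozzle.

Call:
play_rows:
  deltas:
    - [[0.001,0.001,-0.03],[0,0,0],1]
    - [[0.001,0.001,-0.06],[0,0,0],1]
    - [[0.001,0.001,-0.09],[0,0,0],1]
    - [[0.001,0.001,-0.12],[0,0,0],1]
    - [[0.001,0.001,-0.145],[0,0,0],1]
    - [[0.001,0.001,-0.158],[0,0,0],1]
    - [[0.001,0.001,-0.164],[0,0,0],1]
    - [[0.001,0.001,-0.164],[0,0,0],1]
    - [[0.001,0.001,-0.164],[0,0,0],1]

```text
time_s: 14.93
eef_pos: [0.4323, -0.0877, 0.2156]
eef_rot: [-3.141, -0.0, 0.222]
force: [-0.3, -0.1, 1.0]
width: 0.995
gripper_force: 0.0
```

Call:
play_rows:
  deltas:
    - [[0,0,0],[0,0,0],-1]
    - [[0,0,0],[0,0,0],-1]
    - [[0,0,0],[0,0,0],-1]
    - [[0,0,0],[0,0,0],-1]
    - [[0,0,0],[0,0,0],-1]
    - [[0,0,0],[0,0,0],-1]
    - [[0,0,0],[0,0,0],-1]
    - [[0,0,0],[0,0,0],-1]
    - [[0,0,0],[0,0,0],-1]
    - [[0,0,0],[0,0,0],-1]

```text
time_s: 15.77
eef_pos: [0.4319, -0.0881, 0.2151]
eef_rot: [-3.142, 0.0, 0.222]
force: [-0.1, -0.4, 1.7]
width: 0.42
gripper_force: 30.0
```

Call:
play_rows:
  deltas:
    - [[0,0,0.03],[0,0,0],-1]
    - [[0,0,0.06],[0,0,0],-1]
    - [[0,0,0.09],[0,0,0],-1]
    - [[0,0,0.12],[0,0,0],-1]
    - [[0,0,0.15],[0,0,0],-1]
    - [[0.018,0.024,0.16],[0,0,0],-1]
    - [[0.036,0.048,0.16],[0,0,0],-1]
    - [[0.054,0.071,0.16],[0,0,0],-1]
    - [[0.072,0.095,0.16],[0,0,0],-1]
    - [[0.09,0.119,0.16],[0,0,0],-1]

```text
time_s: 16.6
eef_pos: [0.5224, 0.0321, 0.3751]
eef_rot: [3.142, -0.0, 0.221]
force: [-0.0, 0.1, -1.0]
width: 0.417
gripper_force: 30.0
```

Call:
play_rows:
  deltas:
    - [[0.018,0.024,0],[0,0,0],-1]
    - [[0.036,0.048,0],[0,0,0],-1]
    - [[0.054,0.071,0],[0,0,0],-1]
    - [[0.07,0.092,0],[0,0,0],-1]
    - [[0.07,0.092,0],[0,0,0],-1]
    - [[0.07,0.092,-0.02],[0,0,0],-1]
    - [[0.07,0.092,-0.04],[0,0,0],-1]
    - [[0.07,0.092,-0.05],[0,0,0],-1]
    - [[0.07,0.092,-0.055],[0,0,0],-1]
    - [[0.07,0.092,-0.06],[0,0,0],-1]

```text
time_s: 17.43
eef_pos: [0.5918, 0.1228, 0.315]
eef_rot: [-3.141, 0.0, 0.222]
force: [0.1, -0.5, -0.2]
width: 0.424
gripper_force: 30.0
```

Call:
play_rows:
  deltas:
    - [[0,0,-0.002],[0,0,0],-1]
    - [[0,0,-0.004],[0,0,0],-1]
    - [[0,0,-0.006],[0,0,0],-1]
    - [[0,0,-0.008],[0,0,0],-1]
    - [[0,0,-0.008],[0,0,0],-1]

```text
time_s: 17.85
eef_pos: [0.5919, 0.1229, 0.3073]
eef_rot: [-3.142, -0.0, 0.222]
force: [0.2, 0.1, -1.2]
width: 0.416
gripper_force: 30.0
```

Call:
play_rows:
  deltas:
    - [[0,0,0],[0,0,0],1]
    - [[0,0,0],[0,0,0],1]
    - [[0,0,0],[0,0,0],1]
    - [[0,0,0],[0,0,0],1]
    - [[0,0,0],[0,0,0],1]
    - [[0,0,0.02],[0,0,0],1]
    - [[0,0,0.05],[0,0,0],1]
    - [[0,0,0.08],[0,0,0],1]
    - [[0,0,0.11],[0,0,0],1]
    - [[0,0,0.11],[0,0,0],1]

```text
time_s: 18.68
eef_pos: [0.5925, 0.1234, 0.4229]
eef_rot: [3.141, -0.007, 0.222]
force: [-0.1, -0.2, -0.1]
width: 0.996
gripper_force: 0.0
```

Call:
play_rows:
  deltas:
    - [[-0.023,-0.013,0],[0,0,0],1]
    - [[-0.046,-0.025,0],[0,0,0],1]
    - [[-0.069,-0.038,0],[0,0,0],1]
    - [[-0.092,-0.05,0],[0,0,0],1]
    - [[-0.116,-0.063,0],[0,0,0],1]
    - [[-0.116,-0.063,0],[0,0,0],1]
    - [[-0.116,-0.063,0],[0,0,0],1]

```text
time_s: 19.27
eef_pos: [0.4752, 0.0594, 0.4175]
eef_rot: [3.141, -0.001, 0.221]
force: [0.6, 0.4, -0.4]
width: 1.0
gripper_force: 0.0
```

```bash
python3 - <<'E'
from h import *
im=bot.snapshot('scene');print(bot.state()['eef_pos'])
print('plug ref',proj('scene',[.476,.06,.022]),'nozzle tip',proj('scene',[.592,.123,.156]))
cv2.imwrite('pics/c4.png',cv2.resize(im[130:250,220:380],None,fx=4.5,fy=4.5,interpolation=cv2.INTER_NEAREST))
E
```

```text
[0.4758902  0.05986163 0.4174806 ]
plug ref [306.81651436 186.22570435] nozzle tip [332.0914814 180.610336 ]
```

View pics/c4.png

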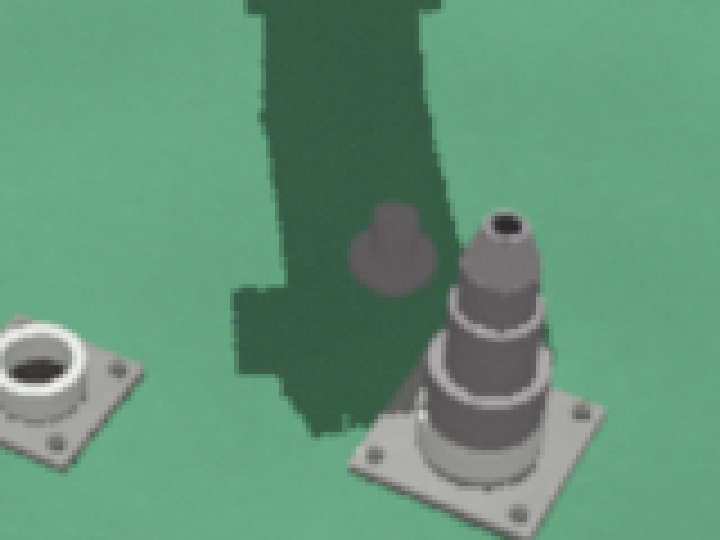

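The stack is upright with the nozzle tip at (332.4,179.8) against an expected (332.1,180.6), so it is home. The plug has not moved. Descending on its knob.

Call:
play_rows:
  deltas:
    - [[0,0,-0.03],[0,0,0],1]
    - [[0,0,-0.06],[0,0,0],1]
    - [[0,0,-0.09],[0,0,0],1]
    - [[0,0,-0.12],[0,0,0],1]
    - [[0,0,-0.15],[0,0,0],1]
    - [[0,0,-0.175],[0,0,0],1]
    - [[0,0,-0.188],[0,0,0],1]
    - [[0,0,-0.193],[0,0,0],1]
    - [[0,0,-0.193],[0,0,0],1]
    - [[0,0,-0.193],[0,0,0],1]

```text
time_s: 20.15
eef_pos: [0.4764, 0.0603, 0.2245]
eef_rot: [-3.141, -0.0, 0.222]
force: [0.2, -0.2, 0.4]
width: 1.0
gripper_force: 0.0
```

Call:
play_rows:
  deltas:
    - [[0,0,0],[0,0,0],-1]
    - [[0,0,0],[0,0,0],-1]
    - [[0,0,0],[0,0,0],-1]
    - [[0,0,0],[0,0,0],-1]
    - [[0,0,0],[0,0,0],-1]
    - [[0,0,0],[0,0,0],-1]
    - [[0,0,0],[0,0,0],-1]
    - [[0,0,0],[0,0,0],-1]
    - [[0,0,0],[0,0,0],-1]
    - [[0,0,0],[0,0,0],-1]

```text
time_s: 20.98
eef_pos: [0.4758, 0.0599, 0.2241]
eef_rot: [-3.141, 0.0, 0.222]
force: [-0.5, -0.0, -0.5]
width: 0.326
gripper_force: 0.0
```

Call:
play_rows:
  deltas:
    - [[0,0,0],[0,0,0],-1]
    - [[0,0,0],[0,0,0],-1]
    - [[0,0,0],[0,0,0],-1]

```text
time_s: 21.23
eef_pos: [0.4758, 0.0599, 0.2241]
eef_rot: [-3.141, 0.0, 0.222]
force: [-0.4, 1.5, -0.6]
width: 0.271
gripper_force: 30.0
```

Call:
play_rows:
  deltas:
    - [[0,0,0.03],[0,0,0],-1]
    - [[0,0,0.06],[0,0,0],-1]
    - [[0,0,0.09],[0,0,0],-1]
    - [[0,-0.03,0.1],[0,0,0],-1]
    - [[0.02,-0.055,0.1],[0,0,0],-1]
    - [[0.04,-0.08,0.1],[0,0,0],-1]
    - [[0.06,-0.105,0.1],[0,0,0],-1]
    - [[0.08,-0.13,0.1],[0,0,0],-1]
    - [[0.1,-0.15,0.1],[0,0,0],-1]
    - [[0.12,-0.168,0.1],[0,0,0],-1]

```text
time_s: 22.07
eef_pos: [0.5965, -0.11, 0.324]
eef_rot: [3.141, 0.0, 0.221]
force: [-1.0, 0.6, -0.6]
width: 0.269
gripper_force: 30.0
```

Call:
play_rows:
  deltas:
    - [[0.007,-0.006,0],[0,0,0],-1]
    - [[0.007,-0.006,0],[0,0,0],-1]
    - [[0.007,-0.006,-0.03],[0,0,0],-1]
    - [[0.007,-0.006,-0.05],[0,0,0],-1]
    - [[0.007,-0.006,-0.065],[0,0,0],-1]
    - [[0.007,-0.006,-0.07],[0,0,0],-1]
    - [[0.007,-0.006,-0.075],[0,0,0],-1]
    - [[0.007,-0.006,-0.075],[0,0,0],-1]

```text
time_s: 22.73
eef_pos: [0.6026, -0.1135, 0.249]
eef_rot: [-3.141, 0.0, 0.223]
force: [0.2, 0.1, -0.4]
width: 0.271
gripper_force: 30.0
```

Call:
play_rows:
  deltas:
    - [[0,0,-0.003],[0,0,0],-1]
    - [[0,0,-0.005],[0,0,0],-1]
    - [[0,0,-0.007],[0,0,0],-1]
    - [[0,0,-0.009],[0,0,0],-1]
    - [[0,0,-0.009],[0,0,0],-1]

```text
time_s: 23.15
eef_pos: [0.6029, -0.1142, 0.2402]
eef_rot: [3.142, -0.0, 0.222]
force: [0.3, 0.5, -1.2]
width: 0.27
gripper_force: 30.0
```

Call:
play_rows:
  deltas:
    - [[0,0,0],[0,0,0],1]
    - [[0,0,0],[0,0,0],1]
    - [[0,0,0],[0,0,0],1]
    - [[0,0,0],[0,0,0],1]
    - [[0,0,0],[0,0,0],1]
    - [[0,0,0.02],[0,0,0],1]
    - [[0,0,0.05],[0,0,0],1]
    - [[0,0,0.08],[0,0,0],1]
    - [[0,0,0.11],[0,0,0],1]
    - [[0,0,0.14],[0,0,0],1]

```text
time_s: 23.98
eef_pos: [0.6026, -0.114, 0.3816]
eef_rot: [-3.141, 0.0, 0.222]
force: [-0.4, 0.0, 0.6]
width: 0.946
gripper_force: 0.0
```

Call:
play_rows:
  deltas:
    - [[-0.03,-0.02,0],[0,0,0],1]
    - [[-0.06,-0.04,0],[0,0,0],1]
    - [[-0.09,-0.06,0],[0,0,0],1]
    - [[-0.12,-0.08,0],[0,0,0],1]
    - [[-0.15,-0.1,0],[0,0,0],1]
    - [[-0.15,-0.1,0],[0,0,0],1]
    - [[-0.15,-0.1,0],[0,0,0],1]

```text
time_s: 24.57
eef_pos: [0.4517, -0.2152, 0.3805]
eef_rot: [3.141, 0.0, 0.219]
force: [-0.1, 1.2, -0.6]
width: 0.997
gripper_force: 0.0
```

```bash
python3 - <<'E'
from h import *
im=bot.snapshot('scene');print(bot.state()['eef_pos'])
print('plug knob top',proj('scene',[.603,-.114,.066]),'nozzle tip',proj('scene',[.592,.123,.156]))
cv2.imwrite('pics/c5.png',cv2.resize(im[150:250,195:365],None,fx=4.5,fy=4.5,interpolation=cv2.INTER_NEAREST))
E
```

```text
[ 0.452753   -0.21425478  0.38049218]
plug knob top [226.79176449 198.8303453 ] nozzle tip [332.0914814 180.610336 ]
```

View pics/c5.png

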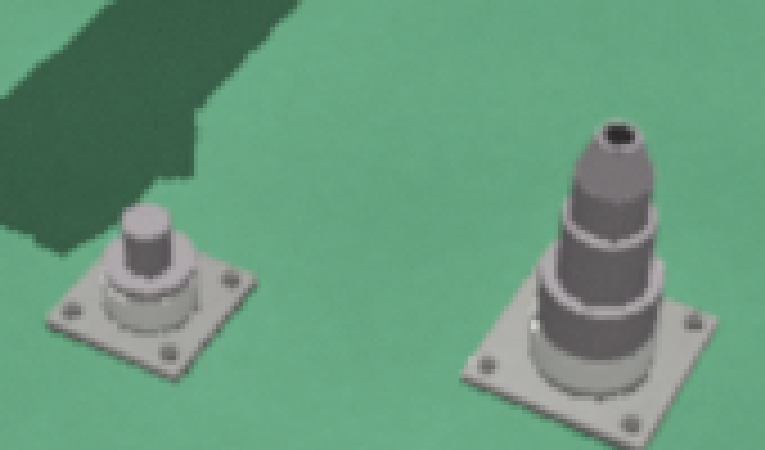

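The plug's disc rests flush on the narrow rim, with the knob top at (227.4,198.5) against an expected (226.8,198.8). The stack is upright and home. Handing in.

```bash
python3 -c "
from plant import bot
print(bot.finish_job())"
```

```text
the job is handed in; nothing more can be done
None
```

The collar, reducer and nozzle are stacked home on the wide port in that order and the plug closes the narrow port, all upright and released by 24.6 s; the first grip on the collar was off-centre and shifted it about 14 mm, so I re-measured and re-gripped it, and the job is handed in.

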